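# Push, twist and hold the gas safety key of the braai

### The arm

A 6-joint arm with a two-finger parallel gripper is mounted at the origin on the work surface. World frame = base frame: x ahead of the robot, y to its left, z up, the work surface at z = 0. Lengths are in m, angles in rad, forces in N, time in s.
With the tool pointing down it reaches from about 0.3 to 0.875 m from the base axis. Payload 6.4 kg.
Tool frame: the origin (TCP) lies midway between the tips of the shut fingers; the grasp point (between the pads) lies 19 mm behind it; z points along the fingers, y is the line along which they close (so a half turn about z gives the same grasp; the last joint's range is limited). The gripper opens to 85 mm and grips with 20 to 120 N. Pads are 22 mm wide; open, the fingers measure 114 mm over their backs; the gripper's body (76 mm by 85 mm) begins 54 mm behind the grasp point. The pads swing forward as they close: fully open they stand 13 mm farther back than shut.
Start: joints at [-1.533, 0.181, 1.607, -0, 1.354, -0.206], TCP at [0.139, -0.558, 0.231] pointing down, gripper open.
Joint ranges: [-2.99, 2.99], [-0.89, 2.07], [0.3, 2.58], [-1.14, 4.28], [0, 2.63], [-3.12, 3.12]. Speed limits (rad/s): [2.57, 2.57, 3.01, 3.14, 3.14, 3.14].

### API

Orientations are given as a unit quaternion [w, x, y, z].
In Python, from bench import status, camera, ctrl gives the robot as it stands. The module is installed in compiled form; this text tells all that it offers.
- The arm moves only by the shell command python3 -m handwheel 'ROWS'. ROWS is JSON, a list that holds one entry, the list of rows, each a list of 7 numbers: the opening, from -1 (shut) to 1 (fully open), then the shift along the tool's x, y, z in cm, then the turn, a rotation vector about the tool's x, y, z in degrees. A call has 1 to 10 rows; each row is the pose to reach, as a shift and turn from the pose commanded when the call began, along the tool's axes at that moment; what a row does not reach only later rows make up. A row lasts 1/8 s, in which the tool goes at most 62.5 mm and 10.7 degrees, less where a joint would pass 70% of its speed; a pose out of reach is approached as far as the arm can. A call with a gripper value outside its range is refused whole. The fingers move at their own pace and stop on an object; the grip force is fixed at half the most. Time passes only in rows, so rows that repeat a pose let the fingers close. It gives the time, the measured TCP pose, the force, the opening and the grip force at its end, in the units of the state.
- status.get_obs(): the state, without advancing time (a new reading comes with each control period).
- camera(name): name is "scene" or "side" or "wrist"; returns a dict with "frame" (420x560x3 uint8, blue, green, red), "depth" (420x560 float32, m along the optical axis (not along the pixel's ray), 0 where there is no reading), "fx", "fy", "cx", "cy" (pixels), "extrinsics" (4x4, takes a point from camera to world coordinates); the wrist camera has in their place "hand_eye" (4x4, takes a point from camera to tool coordinates, whose origin is the TCP and whose axes are the flange's). Camera axes: x right, y down, z forward; pixel columns grow to the right and rows downward; lengths in m; the calibration is good to about 2 mm. The wrist camera is an equidistant fisheye: a pixel r from the principal point sees the ray r / f radians off the axis. A picture is of the moment at which its call begins: read the wrist's pose just before it.
- ctrl.hand_in(): hands the job in; it is judged then, once.
The state is a dict: "time_s": time; "q": joint angles; "dq": joint speeds; "joint_efforts": joint torques, N m; "eef_pos": TCP position; "eef_rot": TCP orientation; "wrist_force": force on the tool from outside, world axes, zero at the start; "torque": the same for the moment, N m; "opening": opening from 0.0 (shut) to 1.0 (fully open); "grasp_force": force on a finger pad.
Only numpy, scipy, OpenCV 4.12 (cv2) and the standard library are available. Lean on these libraries where they do the work, as an engineer would, in place of code of your own. Each camera call takes 0.05 s, during which the arm holds its last target. There are 200 camera calls.

### The job

Take the red-handled gas key from its wooden rest, line its cross bar up with the slot in the brass-topped valve socket and push it straight in against the spring until its collar is down on the brass. Keeping it pushed in, twist it clockwise (seen from above) a quarter turn to the stop, and finish still gripping it, pushed in and turned, because the flame-safety valve springs back if it is let go. Leave the other things on the shelf where they are.

Things in the scene. Friction and masses are not known exactly. Their poses are not given: they have to be found in the camera images.
- key_grip (a point): Gas key, loose, about 120 g, upright in the rest at the start. This point: centre of its red wing handle, 44 long (its x) x 14 thick (its y) x 44 high (z up); pinch it across the 14 mm. Round steel collar 48 diameter x 5 thick below the wing, its underside 27 below this point. Cross bar at the foot, parallel to the wing. Same after a half turn about z.
- socket_mouth (a point): Centre of the slot in the top face of the valve socket's 6 thick brass plate, 50 above the socket's underside; z up. The slot is 48 (its x) x 14 (y), with a 2 mm chamfer; white dots beyond its ends, red dots a quarter turn away.
- socket: Valve socket, fixed: grey box 84 x 84, 50 high, brass top, pipe stub on its +x side; origin centre of underside. Inside is a spring cup: the key's bar meets it when the collar is 10 mm above the brass; it takes 4 N at first, 9 N with the collar down. The bar can turn only once the collar is less than 6 mm above the brass; turned, it is caught under the plate.
- valve_push (a joint): Depth the spring cup is pushed down, m: 0 untouched, 0.010 when the key's collar lies on the brass. With a turned key nobody pushes, it comes up to 0.004.
- valve_turn (a joint): Turn of the spring cup, rad, clockwise from above: 0 at rest, stop at 1.35; it lags the key by up to 0.12 rad of play, so the stop is reached when the key has turned nearly a quarter turn (about 1.35 to 1.5). A spring turns it back (0.02 N m at 0, 0.06 N m at the stop).
- rest: Dark wooden block, fixed, 90 x 90 x 30 high, with a slot 48 (x) x 14 (y) in which the key stands, collar on the block's top. Origin at the centre of its underside, which lies on the shelf; the shelf's top is 20 above the work surface.
- salt_pig: Bystander: open glass salt pig, 84 diameter, 75 high; origin at the centre of its underside.
- basting_pot: Bystander: aluminium basting pot with two loop side handles, 100 diameter, 75 high; origin at the centre of its underside.
- lid: Bystander: round orange silicone lid, 100 diameter, 6 thick, knob to 22 high; origin at the centre of its underside.
- tongs: Bystander: steel tongs lying flat, about 240 long (along x) x 46 wide x 16 high; origin at the centre of the underside.
- key: The same gas key: origin at the centre of the underside of its foot, 47 below point key_grip, same axes. The foot is a steel cross bar 44 (x) x 10 (y) x 8 high; above it a neck 10 diameter x 12 long, then the collar.
Things that resemble listed ones, but are neither listed nor needed, are in the scene too. Leave any blue look-alike of the key alone.

How it is judged:
On the way:
1. the key is in the socket's slot and pushed in against the spring, not yet twisted (horizontal distance between key_grip and socket_mouth below 0.008 m and angle between key_grip's own z axis and vertical below 0.15 rad and value of joint valve_push above 0.005 m and value of joint valve_turn below 0.6 rad), for 0.1 s.
At the end, for the whole second after the job is handed in: Key in the socket (within 8 mm of its axis, within 0.15 rad of upright), held by the gripper pushed in (cup 6 mm or more down, collar within 4.5 mm of the brass) and turned (valve_turn above 1.1 rad); bystanders within 30 mm of their starts (horizontal distance between key_grip and socket_mouth below 0.008 m and angle between key_grip's own z axis and vertical below 0.15 rad and value of joint valve_push above 0.006 m and value of joint valve_turn above 1.1 rad and z of key_grip in the frame of socket_mouth below 0.0315 m and contact force between the fingers and key above 1 N and distance of each of salt_pig, basting_pot, lid, tongs from where it was at the start of the episode below 0.03 m); the arm keeps its last pose, push and grip.
It fails at once if the salt pig is pushed away or tipped (distance of salt_pig from where it was at the start of the episode above 0.03 m or angle between salt_pig's own z axis and vertical above 0.5 rad).
It fails at once if the basting pot is pushed away or tipped (distance of basting_pot from where it was at the start of the episode above 0.03 m or angle between basting_pot's own z axis and vertical above 0.5 rad).
It fails at once if the lid is pushed away or tipped (distance of lid from where it was at the start of the episode above 0.03 m or angle between lid's own z axis and vertical above 0.5 rad).
It fails at once if the tongs is pushed away or tipped (distance of tongs from where it was at the start of the episode above 0.03 m or angle between tongs's own z axis and vertical above 0.5 rad).
It also fails if it takes over 51 s, if anything falls off the work surface, if the arm or the gripper's body presses on something with over 40 N, if the wrist force passes 120 N, or if a joint passes its speed limit or range.

## Working session

There is one attempt and no reset: what is moved stays moved. The work goes in short steps, Python scripts to look and compute and a shell command to move; the robot and the scene stay as the last step left them, time stands still between calls to the robot, and variables do not carry over. Pictures are saved under pics/ and viewed, at most 10 in all, crops included, and the job is handed in when it is done.

```bash
mkdir -p pics; python3 - <<'E'
from bench import status,camera
import cv2,numpy as np
o=status.get_obs();print({k:np.round(v,3).tolist() for k,v in o.items()})
for n in("scene","side"):
    c=camera(n);cv2.imwrite(f"pics/{n}.png",c["frame"]);np.savez(f"{n}.npz",**c);print(n,c["fx"],c["fy"],c["cx"],c["cy"],np.round(c["extrinsics"],4).tolist())
E
```

```text
{'time_s': 0.0, 'q': [-1.533, 0.182, 1.608, -0.0, 1.354, -0.206], 'dq': [-0.001, -0.0, 0.0, 0.001, -0.001, 0.0], 'joint_efforts': [-0.0, -44.487, -35.134, -0.0, 0.009, -0.0], 'eef_pos': [0.139, -0.557, 0.23], 'eef_rot': [-0.001, 0.993, 0.122, 0.0], 'wrist_force': [-0.212, 0.09, -0.132], 'torque': [0.025, 0.002, 0.036], 'grasp_force': 0.0, 'opening': 0.999}
scene 403.954013199142 403.954013199142 281.5778345763135 207.97674210447025 [[-0.5896, 0.6918, -0.4167, 0.9676], [0.8075, 0.4963, -0.3187, 0.3857], [-0.0137, -0.5245, -0.8513, 1.0808], [0.0, 0.0, 0.0, 1.0]]
side 473.06456825170807 473.06456825170807 280.23556561827996 204.32577365583353 [[-0.9964, -0.0607, 0.0589, 0.4056], [-0.0838, 0.6149, -0.7841, 1.1305], [0.0114, -0.7862, -0.6178, 0.9374], [0.0, 0.0, 0.0, 1.0]]
```

View pics/scene.png

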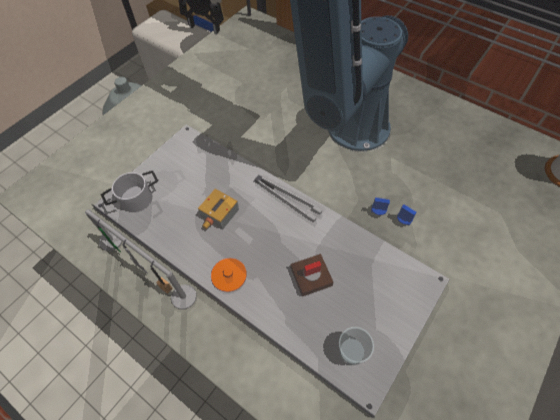

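View pics/side.png

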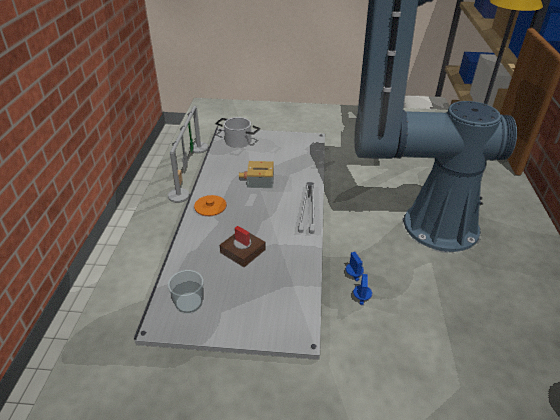

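The scene view shows the red key at (312,269) in its dark rest. The blue look-alikes are at (380,206) and (406,215), and the orange lid at (229,274) is the only other reddish thing. The brass socket is at (218,207). I choose the red wing on the brown block and will check it in one crop while measuring.

```bash
cat >h.py <<'E'
import numpy as np,cv2
def world(c):
    v,u=np.indices(c["depth"].shape);d=c["depth"]
    P=np.stack([(u-c["cx"])/c["fx"]*d,(v-c["cy"])/c["fy"]*d,d],-1)
    E=c["extrinsics"];return P@E[:3,:3].T+E[:3,3]
def masks(f):
    h=cv2.cvtColor(f,cv2.COLOR_BGR2HSV);H,S,V=cv2.split(h)
    return h,((H<5)|(H>174))&(S>150)&(V>90),(H>14)&(H<26)&(S>110)&(V>90)
E
python3 - <<'E'
from h import *
ims=[]
for n,b,k in(("scene",(295,240,335,310),(185,180,250,240)),("side",(215,220,270,270),(235,150,285,195))):
    c=dict(np.load(n+".npz"));W=world(c);h,red,br=masks(c["frame"])
    for lab,m,(x0,y0,x1,y1) in(("red",red,b),("brass",br,k)):
        M=np.zeros_like(m);M[y0:y1,x0:x1]=m[y0:y1,x0:x1];M&=c["depth"]>0
        p=W[M];zt=np.percentile(p[:,2],90);q=p[abs(p[:,2]-zt)<.008]
        r=cv2.minAreaRect((q[:,:2]*1000).astype(np.float32))
        print(n,lab,len(p),"zpct",np.percentile(p[:,2],[5,50,90,97]).round(3),"mean",q.mean(0).round(4),"rect",np.round(r[0],1),np.round(r[1],1),round(r[2],1))
        ims.append(cv2.resize(c["frame"][y0:y1,x0:x1],(390,290),interpolation=cv2.INTER_CUBIC))
cv2.imwrite("pics/crop.png",np.vstack([np.hstack(ims[:2]),np.hstack(ims[2:])]))
E
```

```text
scene red 85 zpct [0.093 0.098 0.1   0.101] mean [0.5818 0.1879 0.0975] rect [581.6 187.8] [13.3 41.5] 57.2
scene brass 638 zpct [0.051 0.069 0.072 0.072] mean [ 0.5743 -0.1545  0.069 ] rect [ 573.2 -155.9] [84.  84.2] 4.1
side red 157 zpct [0.063 0.088 0.1   0.101] mean [0.5799 0.1893 0.098 ] rect [579.9 189. ] [14.8 45. ] 54.3
side brass 350 zpct [0.05  0.069 0.072 0.073] mean [ 0.5705 -0.1524  0.0697] rect [ 570.6 -156.5] [82.7 91. ] 2.6
```

View pics/crop.png

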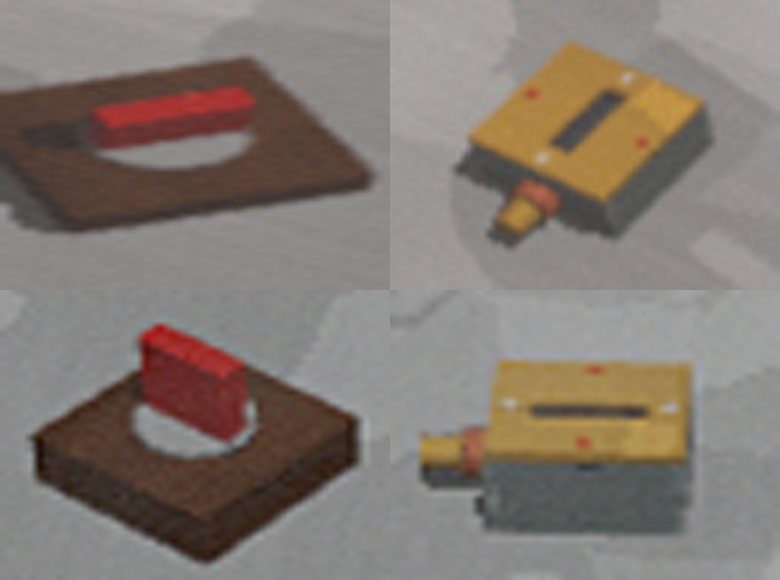

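The crops confirm it: the red wing stands on a steel collar in the brown block. The wing is centred at (0.581, 0.188) with its long axis near -34°, and its top is at z 0.100 as expected. The brass slot lies along x at about 3°, centre (0.572, -0.156), z 0.070. Next I'll write the move helper and compute the approach. I'll use tool x at yaw 146°, which keeps the last joint mid-range.

```bash
cat >>h.py <<'E'
from scipy.spatial.transform import Rotation as R
def pose(o):
    w,x,y,z=o["eef_rot"];return np.array(o["eef_pos"]),R.from_quat([x,y,z,w])
def yawdeg(r):
    v=r.apply([1,0,0]);return np.degrees(np.arctan2(v[1],v[0]))
def down(y):return R.from_euler("z",y,degrees=True)*R.from_euler("x",180,degrees=True)
def rel(o,pos,yaw):
    p,r=pose(o);s=r.inv().apply(np.array(pos)-p)*100
    v=np.degrees((r.inv()*down(yaw)).as_rotvec())
    print("yaw",yawdeg(r).round(2),"pos",p.round(4),"-> shift cm",s.round(2),"rotvec",v.round(1))
E
python3 -c "
from h import *;from bench import status
rel(status.get_obs(),[.581,.188,.22],146)"
```

```text
yaw 13.97 pos [ 0.1388 -0.5575  0.2304] -> shift cm [ 60.91 -61.67   1.16] rotvec [-0.00e+00 -1.00e-01 -1.32e+02]
```

```bash
python3 -m handwheel '[[[1,30,-31,0.5,0,0,-60],[1,30,-31,0.5,0,0,-60],[1,30,-31,0.5,0,0,-60],[1,30,-31,0.5,0,0,-60],[1,30,-31,0.5,0,0,-60],[1,30,-31,0.5,0,0,-60],[1,30,-31,0.5,0,0,-60],[1,30,-31,0.5,0,0,-60]]]'; python3 -c "
from h import *;from bench import status
rel(status.get_obs(),[.581,.188,.22],146)"
```

```text
time_s: 1.1
eef_pos: [0.3562, -0.1812, 0.226]
eef_rot: [-0.0, 0.797, 0.604, 0.0]
wrist_force: [0.6, -0.5, 0.5]
opening: 1.001
grasp_force: 0.0
yaw 74.37 pos [ 0.3562 -0.1812  0.226 ] -> shift cm [41.61 11.7   0.64] rotvec [  0.   -0.1 -71.6]
```

```bash
python3 -m handwheel '[[[1,41.6,11.7,0.6,0,0,-71.6],[1,41.6,11.7,0.6,0,0,-71.6],[1,41.6,11.7,0.6,0,0,-71.6],[1,41.6,11.7,0.6,0,0,-71.6],[1,41.6,11.7,0.6,0,0,-71.6],[1,41.6,11.7,0.6,0,0,-71.6],[1,41.6,11.7,0.6,0,0,-71.6],[1,41.6,11.7,0.6,0,0,-71.6],[1,41.6,11.7,0.6,0,0,-71.6],[1,41.6,11.7,0.6,0,0,-71.6]]]'; cat >>h.py <<'E'
def wrist(name):
    from bench import status,camera
    o=status.get_obs();c=camera("wrist");cv2.imwrite(f"pics/{name}.png",c["frame"])
    c["o"]=o;return c
def cast(c,uv,z):
    "wrist pixels -> world points on plane z"
    uv=np.atleast_2d(uv).astype(float);d=(uv-[c["cx"],c["cy"]])/c["fx"];t=np.linalg.norm(d,axis=1,keepdims=True)
    ray=np.hstack([d/np.maximum(t,1e-9)*np.sin(t),np.cos(t)])
    p,r=pose(c["o"]);H=c["hand_eye"];a=r.apply(H[:3,3])+p;w=r.apply(ray@H[:3,:3].T)
    return a+w*((z-a[2])/w[:,2:])
E
python3 - <<'E'
from h import *
c=wrist("w1");print(c["fx"],c["cx"],c["cy"],c["hand_eye"].round(3).tolist())
h,red,br=masks(c["frame"])
n,l,s,ce=cv2.connectedComponentsWithStats(red.astype(np.uint8));print(s[1:][s[1:,4]>40],ce[1:][s[1:,4]>40])
rel(c["o"],[.581,.188,.22],146)
E
```

```text
time_s: 2.35
eef_pos: [0.5823, 0.181, 0.2203]
eef_rot: [-0.0, 0.297, 0.955, -0.0]
wrist_force: [-0.4, 1.1, 0.2]
opening: 0.995
grasp_force: 0.0
325.19226210127806 278.6556456239999 208.35499139755393 [[-0.0, -0.963, -0.269, 0.068], [1.0, -0.0, 0.001, 0.0], [-0.001, -0.269, 0.963, -0.143], [0.0, 0.0, 0.0, 1.0]]
[[274 165  17  57 909]] [[282.20022002 192.63916392]]
yaw 145.43 pos [0.5823 0.181  0.2203] -> shift cm [0.5  0.5  0.03] rotvec [-0.  -0.  -0.6]
```

View pics/w1.png

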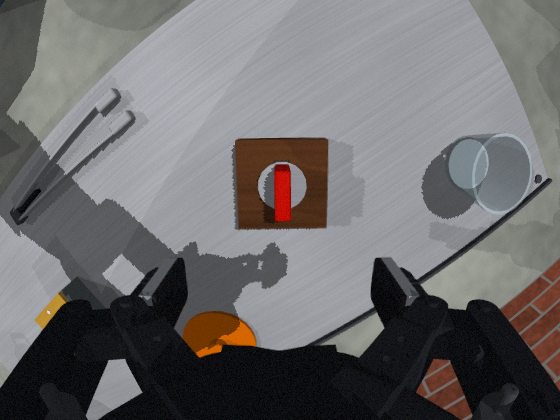

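The wrist view shows the red wing at (282,192), upright in the image, with its collar at (281,185) on the brown block. The fingers straddle its column. Next I'll measure the wing's top face.

```bash
python3 - <<'E'
from h import *
c=wrist("w2");h,red,br=masks(c["frame"])
v=h[...,2][red];print(np.percentile(v,[5,25,50,75,95]))
t,_=cv2.threshold(v.reshape(-1,1),0,255,cv2.THRESH_OTSU);print(t)
for lab,m,z in(("all",red,.099),("top",red&(h[...,2]>t),.099)):
    ys,xs=np.nonzero(m);P=cast(c,np.c_[xs,ys],z)*1000
    r=cv2.minAreaRect(P[:,:2].astype(np.float32));print(lab,len(xs),xs.min(),xs.max(),ys.min(),ys.max(),P.mean(0).round(1),np.round(r[0],1),np.round(r[1],1),r[2])
brown=(h[...,0]<20)&(h[...,1]>80)&(h[...,2]<140)&(h[...,2]>30);brown[:120]=0;brown[245:]=0;brown[:,:220]=0;brown[:,345:]=0
ys,xs=np.nonzero(brown|red&(np.indices(red.shape)[0]>0));P=cast(c,np.c_[xs,ys],.05)*1000
r=cv2.minAreaRect(P[:,:2].astype(np.float32));print("block",np.round(r[0],1),np.round(r[1],1),r[2])
rel(c["o"],[.581,.188,.22],146)
E
```

```text
[108. 170. 192. 194. 197.]
154.0
all 917 274 290 165 220 [578.1 188.   99. ] [578.2 187.8] [13.5 47.3] 55.910701751708984
top 744 274 289 171 220 [580.  186.7  99. ] [580.1 186.2] [12.3 42.3] 55.86560821533203
block [580.  186.5] [89.6 91.1] 56.041507720947266
yaw 145.43 pos [0.5823 0.1812 0.2205] -> shift cm [0.5  0.49 0.05] rotvec [-0.   0.  -0.6]
```

The block and the wing top agree: centre (0.580, 0.1865), yaw 146°.

```bash
python3 -c "
from h import *;from bench import status
rel(status.get_obs(),[.580,.1865,.064],146)"
```

```text
yaw 145.44 pos [0.5824 0.1813 0.2207] -> shift cm [ 0.5   0.29 15.67] rotvec [ 0.   0.  -0.6]
```

```bash
python3 -m handwheel '[[[1,0.5,0.3,3,0,0,-0.6],[1,0.5,0.3,6,0,0,-0.6],[1,0.5,0.3,9,0,0,-0.6],[1,0.5,0.3,11,0,0,-0.6],[1,0.5,0.3,11,0,0,-0.6],[1,0.5,0.3,11,0,0,-0.6]]]'; python3 - <<'E'
from h import *
c=wrist("w3");h,red,br=masks(c["frame"]);t=150
rel(c["o"],[.580,.1865,.064],146)
for lab,m in(("top",red&(h[...,2]>t)),):
    ys,xs=np.nonzero(m);P=cast(c,np.c_[xs,ys],.099)*1000
    r=cv2.minAreaRect(P[:,:2].astype(np.float32));print(lab,np.round(r[0],1),np.round(r[1],1),r[2])
E
```

```text
time_s: 3.2
eef_pos: [0.5809, 0.188, 0.1116]
eef_rot: [0.001, 0.291, 0.957, 0.0]
wrist_force: [1.4, 0.6, -0.0]
opening: 1.0
grasp_force: 0.0
yaw 146.15 pos [0.5809 0.188  0.1116] -> shift cm [ 0.   -0.18  4.76] rotvec [0.1 0.1 0.2]
top [578.8 187.3] [12.9 39.2] 56.644195556640625
```

```bash
python3 -m handwheel '[[[1,0,-0.1,2.5,0,0,0],[1,0,-0.1,4.7,0,0,0],[1,0,-0.1,4.7,0,0,0],[-1,0,-0.1,4.7,0,0,0],[-1,0,-0.1,4.7,0,0,0],[-1,0,-0.1,4.7,0,0,0],[-1,0,-0.1,4.7,0,0,0],[-1,0,-0.1,4.7,0,0,0],[-1,0,-0.1,4.7,0,0,0]]]'; python3 - <<'E'
from h import *;from bench import status
o=status.get_obs();rel(o,[.580,.1865,.064],146)
print(o["wrist_force"],o["torque"],o["opening"],o["grasp_force"])
E
```

```text
time_s: 4.38
eef_pos: [0.5799, 0.1873, 0.0639]
eef_rot: [0.0, 0.291, 0.957, 0.0]
wrist_force: [-0.0, -0.2, 5.4]
opening: 0.158
grasp_force: 59.2
yaw 146.17 pos [0.5799 0.1873 0.0639] -> shift cm [-0.05 -0.07 -0.01] rotvec [0.  0.  0.2]
[-0.01723732 -0.17108404  5.39494555] [-0.03652637  0.05702896 -0.00162706] 0.15829911134912875 59.1879004240036
```

Gripped: opening about 13.5 mm, grip force 59 N. Now lift it and carry it toward the socket.

```bash
python3 -m handwheel '[[[-1,0,0,-2,0,0,0],[-1,0,0,-4,0,0,0],[-1,0,0,-7,0,0,0],[-1,0,0,-10,0,0,0],[-1,0,0,-10,0,0,0],[-1,0,0,-10,0,0,0]]]'; python3 - <<'E'
from h import *;from bench import status
o=status.get_obs();rel(o,[.572,-.156,.16],183.5)
print(o["wrist_force"],o["torque"],o["opening"],o["grasp_force"])
E
```

```text
time_s: 5.12
eef_pos: [0.579, 0.1871, 0.1631]
eef_rot: [-0.0, 0.291, 0.957, -0.0]
wrist_force: [-0.2, -0.9, -0.7]
opening: 0.153
grasp_force: 58.6
yaw 146.17 pos [0.579  0.1871 0.1631] -> shift cm [-18.52 -28.9    0.31] rotvec [ -0.   -0.  -37.3]
[-0.18521175 -0.90378693 -0.71944509] [ 0.01643409  0.00288701 -0.05888161] 0.15256085720728624 58.61267566680908
```

```bash
python3 -m handwheel '[[[-1,-3,-4.5,0,0,0,-6],[-1,-6,-9,0,0,0,-12],[-1,-9,-13.5,0,0,0,-20],[-1,-12,-18,0,0,0,-28],[-1,-13.5,-21.5,0,0,0,-37],[-1,-13.5,-21.5,0,0,0,-37],[-1,-13.5,-21.5,0,0,0,-37],[-1,-13.5,-21.5,0,0,0,-37]]]'; python3 - <<'E'
from h import *
c=wrist("w4");rel(c["o"],[.572,-.156,.16],183.5);print(c["o"]["grasp_force"])
E
```

```text
time_s: 6.12
eef_pos: [0.5717, -0.0653, 0.1627]
eef_rot: [-0.0, -0.028, 1.0, 0.0]
wrist_force: [-0.5, 0.5, -1.4]
opening: 0.155
grasp_force: 58.9
yaw -176.8 pos [ 0.5717 -0.0653  0.1627] -> shift cm [ 0.47 -9.06  0.26] rotvec [ 0.  -0.1 -0.3]
58.89608860015869
```

View pics/w4.png

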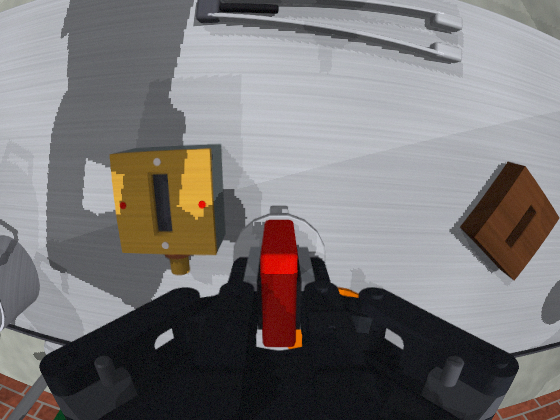

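Seen at the slot: white dots at (157,161) and (165,245), red dots at (123,205) and (202,204). The key hangs upright, with its collar's front rim at about (280,212).

```bash
python3 - <<'E'
from h import *
c=wrist("w5");f=c["frame"];h=cv2.cvtColor(f,cv2.COLOR_BGR2HSV);H,S,V=[a.astype(int) for a in cv2.split(h)]
box=np.zeros(H.shape,bool);box[150:256,112:220]=1
def blobs(m):
    n,l,s,ce=cv2.connectedComponentsWithStats((m&box).astype(np.uint8));return [(s[i,4],ce[i].round(1)) for i in range(1,n) if s[i,4]>8]
W=blobs((S<70)&(V>120));Rd=blobs(((H<6)|(H>174))&(S>180));Sl=blobs((V<80))
print(W,Rd,Sl)
W=[w for w in W if np.min(np.linalg.norm(w[1]-np.array([[157,161],[165,245]]),axis=1))<6]
w=cast(c,[x[1] for x in W],.07);r=cast(c,[x[1] for x in Rd],.07)
print("white",w.round(4).tolist(),"red",r.round(4).tolist())
print("mid",w.mean(0).round(4),r.mean(0).round(4),"yaw",[np.degrees(np.arctan2(*(a[1]-a[0])[[1,0]])).round(2) for a in(w,r)])
# collar front rim in the tool frame
p,rt=pose(c["o"])
for z in(.009,.014):
    q=rt.inv().apply(cast(c,[[280,212],[234,250],[326,250]],p[2]-z)-p);print(z,(q*1000).round(1).tolist())
cv2.imwrite("pics/c5.png",cv2.resize(f[195:355,225:335],(550,800))[:600])
E
```

```text
[(np.int32(43), array([156.6, 161. ])), (np.int32(53), array([112.7, 200.6])), (np.int32(34), array([164.7, 244.7])), (np.int32(54), array([208.9, 253.7]))] [(np.int32(37), array([201.7, 203.9])), (np.int32(29), array([122.6, 204.6]))] [(np.int32(47), array([133.8, 150.6])), (np.int32(903), array([161.4, 201.8])), (np.int32(293), array([216.7, 219.9]))]
white [[0.5377, -0.1604, 0.07], [0.6059, -0.1563, 0.07]] red [[0.5697, -0.1241, 0.07], [0.5739, -0.1922, 0.07]]
mid [ 0.5718 -0.1583  0.07  ] [ 0.5718 -0.1582  0.07  ] yaw [np.float64(3.43), np.float64(-86.5)]
0.009 [[23.4, 0.8, 9.0], [3.2, -22.7, 9.0], [3.2, 24.3, 9.0]]
0.014 [[21.9, 0.8, 14.0], [1.1, -23.4, 14.0], [1.0, 25.1, 14.0]]
```

View pics/c5.png

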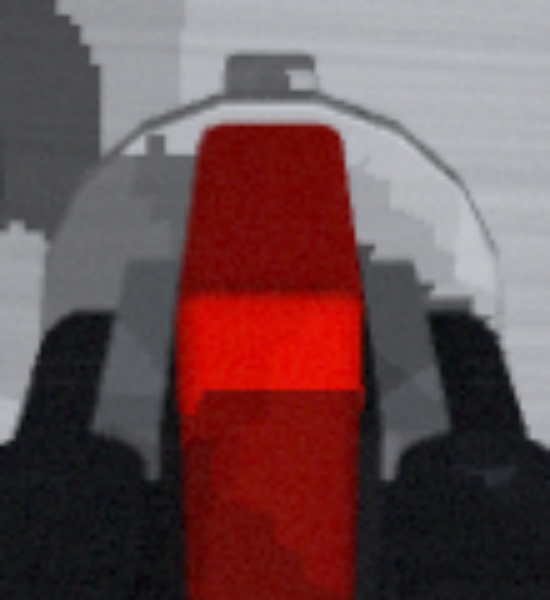

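The slot centre is (0.5718, -0.1583, 0.070) with yaw 3.4°, and both dot pairs agree. The key in hand is centred to within 1 mm, so the TCP goal is (0.5714, -0.159) at yaw 183.4°.

```bash
python3 -m handwheel '[[[-1,0.5,-3,0,0,0,-0.2],[-1,0.5,-6,0,0,0,-0.2],[-1,0.55,-9.35,0,0,0,-0.2],[-1,0.55,-9.35,0,0,0,-0.2],[-1,0.55,-9.35,2,0,0,-0.2],[-1,0.55,-9.35,4.5,0,0,-0.2],[-1,0.55,-9.35,4.5,0,0,-0.2],[-1,0.55,-9.35,4.5,0,0,-0.2]]]'; python3 - <<'E'
from h import *
c=wrist("w6");rel(c["o"],[.5714,-.159,.084],183.4);print(c["o"]["grasp_force"],c["o"]["wrist_force"])
f=c["frame"];cv2.imwrite("pics/c6.png",cv2.resize(f[150:350,180:380],(600,600)))
E
```

```text
time_s: 7.22
eef_pos: [0.5721, -0.1595, 0.1191]
eef_rot: [0.0, -0.03, 1.0, -0.0]
wrist_force: [0.8, -0.3, -1.3]
opening: 0.155
grasp_force: 59.0
yaw -176.58 pos [ 0.5721 -0.1595  0.1191] -> shift cm [0.07 0.06 3.51] rotvec [-0.  0.  0.]
58.96928429603577 [ 0.75990474 -0.3033653  -1.27269071]
```

View pics/c6.png

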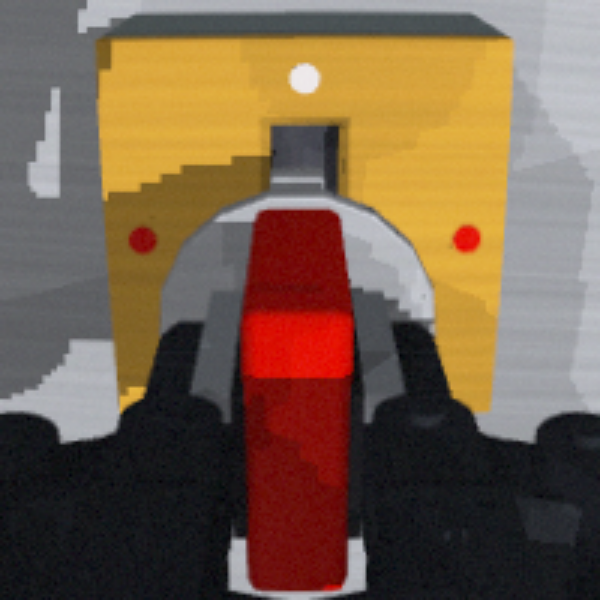

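The crop shows the key over the slot but about 1.3 mm toward tool -y: the slot and dots centre at column 305, the collar and wing at 298. I'll correct that and start the entry.

```bash
python3 -m handwheel '[[[-1,0.05,0.13,0,0,0,0],[-1,0.05,0.13,0,0,0,0],[-1,0.05,0.13,1,0,0,0],[-1,0.05,0.13,1.7,0,0,0],[-1,0.05,0.13,2.1,0,0,0],[-1,0.05,0.13,2.1,0,0,0],[-1,0.05,0.13,2.1,0,0,0]]]'; python3 - <<'E'
from h import *;from bench import status
o=status.get_obs();rel(o,[.5716,-.158,.084],183.4)
print(o["wrist_force"],o["torque"],o["opening"],o["grasp_force"])
E
```

```text
time_s: 8.15
eef_pos: [0.5711, -0.159, 0.0974]
eef_rot: [0.0, -0.029, 1.0, -0.0]
wrist_force: [-0.5, 0.0, -1.3]
opening: 0.155
grasp_force: 59.0
yaw -176.63 pos [ 0.5711 -0.159   0.0974] -> shift cm [-0.05  0.1   1.34] rotvec [-0.  0. -0.]
[-0.49762408  0.0258167  -1.32183581] [ 0.01906857  0.02884262 -0.01975979] 0.15529299336036198 58.9691162109375
```

The bar is about 6 mm into the slot with no contact force. Now push in.

```bash
python3 -m handwheel '[[[-1,0,0.05,0.5,0,0,0],[-1,0,0.05,0.9,0,0,0],[-1,0,0.05,1.2,0,0,0],[-1,0,0.05,1.3,0,0,0],[-1,0,0.05,1.3,0,0,0],[-1,0,0.05,1.3,0,0,0]]]'; python3 - <<'E'
from h import *;from bench import status
o=status.get_obs();rel(o,[.5716,-.158,.084],183.4)
print(o["wrist_force"],o["torque"],o["opening"],o["grasp_force"])
E
```

```text
time_s: 8.9
eef_pos: [0.5717, -0.1589, 0.0852]
eef_rot: [0.001, -0.029, 1.0, -0.0]
wrist_force: [-0.7, -0.3, 6.2]
opening: 0.156
grasp_force: 60.1
yaw -176.63 pos [ 0.5717 -0.1589  0.0852] -> shift cm [0.01 0.09 0.12] rotvec [-0.1  0.1 -0. ]
[-0.73567577 -0.3032541   6.23915718] [-0.03128968  0.13023573  0.01104817] 0.1561330147625413 60.10492444038391
```

```bash
python3 -m handwheel '[[[-1,0,0,0.15,0,0,0],[-1,0,0,0.25,0,0,0],[-1,0,0,0.25,0,0,0],[-1,0,0,0.25,0,0,0]]]'; python3 - <<'E'
from h import *;from bench import status
o=status.get_obs();rel(o,[.5716,-.158,.084],183.4)
print(o["wrist_force"],o["torque"],o["opening"],o["grasp_force"])
E
```

```text
time_s: 9.4
eef_pos: [0.5718, -0.1589, 0.0839]
eef_rot: [0.001, -0.029, 1.0, -0.001]
wrist_force: [-3.6, 0.4, 13.7]
opening: 0.157
grasp_force: 61.4
yaw -176.63 pos [ 0.5718 -0.1589  0.0839] -> shift cm [ 0.02  0.09 -0.01] rotvec [-0.1  0.1 -0. ]
[-3.63383092  0.43058732 13.66228141] [0.26854859 0.73253472 0.05576056] 0.15729764558503637 61.39770984649658
```

The collar is on the brass (13.7 N, above the spring's 9 N). Now twist clockwise, which is +z about the tool.

```bash
python3 -m handwheel '[[[-1,0,0,0,0,0,6],[-1,0,0,0,0,0,12],[-1,0,0,0,0,0,18],[-1,0,0,0,0,0,24],[-1,0,0,0,0,0,30],[-1,0,0,0,0,0,36],[-1,0,0,0,0,0,42],[-1,0,0,0,0,0,42],[-1,0,0,0,0,0,42]]]'; python3 - <<'E'
from h import *;from bench import status
o=status.get_obs();rel(o,[.5718,-.1589,.084],183.4-90)
print(o["wrist_force"],o["torque"],o["opening"],o["grasp_force"])
E
```

```text
time_s: 10.52
eef_pos: [0.5722, -0.1593, 0.0839]
eef_rot: [0.002, 0.331, 0.944, -0.0]
wrist_force: [-1.6, -0.9, 11.3]
opening: 0.157
grasp_force: 61.0
yaw 141.37 pos [ 0.5722 -0.1593  0.0839] -> shift cm [ 0.06  0.01 -0.01] rotvec [ 0.1  0.2 48. ]
[-1.62056579 -0.92216901 11.30935437] [-0.03139736  0.48858072 -0.05626236] 0.15706258862908398 61.00244164466858
```

```bash
python3 -m handwheel '[[[-1,0,0,0.03,0,0,6],[-1,0,0,0.03,0,0,12],[-1,0,0,0.03,0,0,18],[-1,0,0,0.03,0,0,24],[-1,0,0,0.03,0,0,30],[-1,0,0,0.03,0,0,36],[-1,0,0,0.03,0,0,40],[-1,0,0,0.03,0,0,40],[-1,0,0,0.03,0,0,40]]]'; python3 - <<'E'
from h import *;from bench import status
o=status.get_obs();rel(o,[.5718,-.1589,.084],183.4-90)
print(o["wrist_force"],o["torque"],o["opening"],o["grasp_force"])
E
```

```text
time_s: 11.65
eef_pos: [0.5722, -0.1592, 0.0839]
eef_rot: [0.002, 0.634, 0.774, 0.0]
wrist_force: [-3.1, 1.0, 14.5]
opening: 0.157
grasp_force: 61.4
yaw 101.38 pos [ 0.5722 -0.1592  0.0839] -> shift cm [ 0.04 -0.03 -0.01] rotvec [0.1 0.1 8. ]
[-3.11646878  0.96502097 14.5470257 ] [0.0192407  0.7607651  0.01014991] 0.15735160401477158 61.37670457363129
```

```bash
python3 -m handwheel '[[[-1,0,0,0,0,0,2],[-1,0,0,0,0,0,3],[-1,0,0,0,0,0,3],[-1,0,0,0,0,0,3]]]'; python3 - <<'E'
from h import *
c=wrist("w7");o=c["o"];rel(o,[.5718,-.1589,.084],183.4-90)
print(o["wrist_force"],o["torque"],o["opening"],o["grasp_force"])
f=c["frame"];cv2.imwrite("pics/c7.png",cv2.resize(f[150:350,180:380],(600,600)))
E
```

```text
time_s: 12.15
eef_pos: [0.5721, -0.1592, 0.0839]
eef_rot: [0.001, 0.653, 0.757, 0.0]
wrist_force: [-4.2, 0.5, 14.3]
opening: 0.154
grasp_force: 61.4
yaw 98.4 pos [ 0.5721 -0.1592  0.0839] -> shift cm [ 0.03 -0.03 -0.01] rotvec [0.1 0.1 5. ]
[-4.17819501  0.4758627  14.34583083] [0.0360821  0.75214385 0.11578181] 0.15366919639185375 61.38709902763367
```

View pics/c7.png

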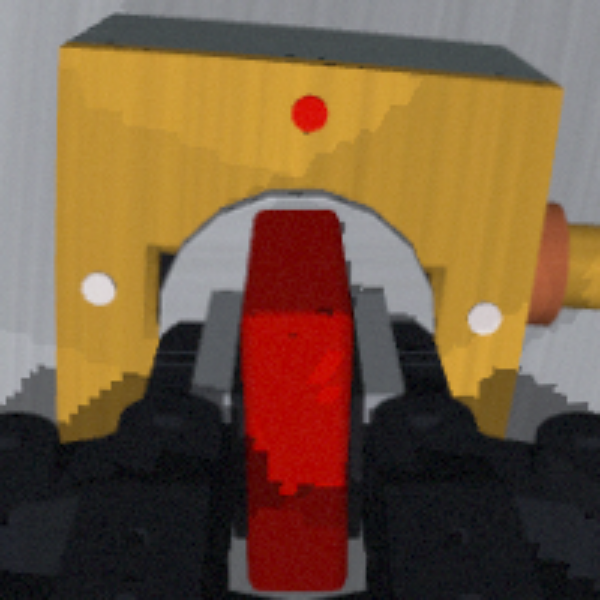

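The crop shows the collar flat on the brass. The wing is turned to the red dot at (310,113), with the slot ends and white dots now at either side. The torque rose at 85°, which means the stop is reached, and grip and push are still held. Handing in.

```bash
python3 -c "
from bench import ctrl;print(ctrl.hand_in())"
```

```text
the job is handed in; nothing more can be done
None
```

The gas key is in the valve socket with its collar down on the brass, turned about 85° clockwise to the stop and still gripped; I handed the job in at about 12 s, and the hand-in returned no verdict.

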